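# Run down the loose wing nut of the tofu press

### The arm

A 7-joint arm with a two-finger parallel gripper is mounted at the origin on a cart in front of the work surface, level with it; the furniture and walls round the work are solid. World frame = base frame: x ahead of the robot, y to its left, z up, the work surface at z = 0. Lengths are in m, angles in degrees, forces in N, time in s.
With the tool pointing down it reaches from about 0.4 to 0.85 m from the base axis. Payload 6.9 kg.
Tool frame: the origin (TCP) lies at the very end of the fingers, on their centre line; the grasp point (between the pads) lies 19 mm behind it; z points along the fingers, y is the line along which they close (so a half turn about z gives the same grasp; the last joint's range is limited). The gripper opens to 85 mm and grips with 20 to 120 N. Pads are 22 mm wide; open, the fingers measure 114 mm over their backs; the gripper's body (76 mm by 85 mm) begins 54 mm behind the grasp point. The pads swing forward as they close: fully open they stand 13 mm farther back than shut.
Start: joints at [71.247, 29.078, -13.613, 85.955, 7.202, 65.827, -8.869], TCP at [0.262, -0.567, 0.231] pointing down, gripper open.
Joint ranges: [-176.47, 176.47], [-13.61, 117.27], [-81.72, 77.17], [0.22, 143.17], [-87.28, 267.28], [10, 112.55], [-165.47, 165.47]. Speed limits (degrees/s): [136.94, 136.94, 180, 180, 180, 180, 180].

### API

Orientations are given as [roll, pitch, yaw] about the fixed x, y, z axes, in that order (R = Rz(yaw) Ry(pitch) Rx(roll)).
In Python, from plant import robot gives the robot as it stands.
- The arm moves only by the shell command python3 -m pendant 'ROWS' [FORCE]. ROWS is JSON, a list of rows, each a list of 5 numbers: the finger opening in mm, from 0 to 85.4, then the shift along the tool's x, y, z in mm, then the turn about the tool's z in rad. In form: [[hand, tx, ty, tz, roll], ...]. A call has 1 to 5 rows; each row is the pose to reach, as a shift and turn from the pose commanded when the call began, along the tool's axes at that moment; what a row does not reach only later rows make up. A row lasts 1/10 s, in which the tool goes at most 50 mm and 8.59 degrees, less where a joint would pass 70% of its speed; a pose out of reach is approached as far as the arm can. A call with a gripper value outside its range is refused whole. The fingers move at their own pace and stop on an object; FORCE is the grip in N (left out, the last holds). Time passes only in rows, so rows that repeat a pose let the fingers close. It gives the time, the measured TCP pose, the force, the opening and the grip force at its end, in the units of the state.
- robot.observe(): the state, without advancing time (a new reading comes with each control period).
- robot.camera(name): name is "scene" or "top" or "wrist"; returns a dict with "image" (480x640x3 uint8, red, green, blue), "K" (3x3 intrinsics, pixels), "eye" and "rotation" of the camera in the world. Camera axes: x right, y down, z forward; pixel columns grow to the right and rows downward; lengths in m; the calibration is good to about 2 mm. A picture is of the moment at which its call begins. There is no depth.
- robot.job_done(): hands the job in; it is judged then, once.
The state is a dict: "clock": time; "q": joint angles; "qvel": joint speeds; "effort": joint torques, N m; "ee_pos": TCP position; "orientation": TCP orientation; "ft_force": force on the tool from outside, world axes, zero at the start; "wrist_torque": the same for the moment, N m; "width": finger opening in m; "finger_force": force on a finger pad.
Only numpy, scipy, OpenCV 4.12 (cv2) and the standard library are available. Lean on these libraries where they do the work, as an engineer would, in place of code of your own. Each camera call takes 0.05 s, during which the arm holds its last target. There are 200 camera calls.

### The job

One of the two wing nuts on the tofu press has been left wound up its post. Spin it clockwise (seen from above) with repeated fingertip strokes, pushing on one wing at a time, until it sits fully home on the cover plate. Do not take the nut between the fingers, leave the tight nut tight, and do not disturb the things standing around.

Things in the scene. Friction and masses are not known exactly. Their poses are not given: they have to be found in the camera images.
- press: Closed tofu press, fixed by suction feet on the cold glass cooktop: steel tray, steel cover plate 106 x 190 mm with its top 60 mm above the cooktop (z = 0), a threaded post at each end (y = +70 and -70 mm; either nut at either end). Between them a wooden palm rest, 92 x 68 mm, 82 to 98 mm above it, 36 mm from the posts' axes. Origin: centre of underside; y along the long side.
- post_1: Upright threaded steel post, 8 mm thick, top 112 mm above the cooktop, fixed, with the wound-up nut on it. Origin: on the post's axis at cooktop height. Its x axis points along the wings of nut_1 turned back by the joint value nut_1.
- post_2: The same post at the other end, with the nut that is already tight.
- nut_1_mid (a point): Wound-up wing nut: black plastic, hub 19 mm across and 14 mm high, two flat upright wings 6 mm thick reaching 32 mm either side of the axis, from 4 to 24 mm above the nut's underside. This point: on the axis, 13 mm above the nut's underside (mid-height of the wings, wing top is 11 mm above it). x along the wings, y across their flat faces; turns with the nut.
- nut_2_mid (a point): The same point of the tight nut, of equal size; when a nut is home this point is 74 mm above the cooktop.
- nut_1 (a joint): Angle in rad that nut_1 still has to turn clockwise, seen from above, until it is home (0 = home, a hard stop; 5 to 8 at the start). The nut sinks 12 mm a turn. It stays where it is left; a push of about 0.7 N on a wing tip turns it.
- nut_2 (a joint): The same for the tight nut (0 = home; stiff, about 11 N on a wing tip would move it).
- garlic: Garlic bulb, 60 mm, loose, in front of the press (on the robot's side). Leave alone. Origin: underside.
- spice_jar: Spice jar with dark cap, 41 mm across, 105 mm tall, loose, behind the press. Leave alone. Origin: underside.
- salt: Glass salt shaker, 44 mm across, 90 mm tall, loose, behind the press, to the left of the jar. Leave alone. Origin: underside.
- lemon: Lemon, 78 x 55 x 56 mm, loose, right of the press. Leave alone. Origin: underside.
- mug: Green and white mug, 78 mm across, 101 mm tall, loose, on the white worktop to the left. Leave alone. Origin: underside.

How it is judged (in metres and radians):
At the end, for the whole second after the job is handed in: nut_1 is home on the plate to within 0.2 rad of its stop and at rest, nut_2 is still tight to within 0.2 rad, and every loose thing is within 20 mm of where it stood (value of joint each of nut_1, nut_2 below 0.2 rad and velocity of joint nut_1 between -0.05 and 0.05 rad/s and distance of each of garlic, spice_jar, salt, lemon, mug from where it was at the start of the episode below 0.02 m); the robot touches nothing.
It fails at once if one of the loose things (garlic, spice jar, salt shaker, lemon, mug) is moved more than 20 mm or lifted (distance of any of garlic, spice_jar, salt, lemon, mug from where it was at the start of the episode above 0.02 m).
It fails at once if the tight nut is turned loose by more than 0.2 rad (value of joint nut_2 above 0.2 rad).
It fails at once if the loose nut is taken between the fingers (touched while the point between the finger pads lies on the plane of its wings, within 4 mm) (contact force between the fingers and post_1 above 1 N and y of the grasp point in the frame of nut_1_mid between -0.004 and 0.004 m and z of the grasp point in the frame of nut_1_mid below 0.026 m and horizontal distance between the grasp point and nut_1_mid below 0.036 m).
It fails at once if the tight nut is taken between the fingers (touched while the point between the finger pads lies on the plane of its wings, within 4 mm) (contact force between the fingers and post_2 above 1 N and y of the grasp point in the frame of nut_2_mid between -0.004 and 0.004 m and z of the grasp point in the frame of nut_2_mid below 0.026 m and horizontal distance between the grasp point and nut_2_mid below 0.036 m).
It also fails if it takes over 58 s, if anything falls off the work surface, if the arm or the gripper's body presses on something with over 40 N, if the wrist force passes 120 N, or if a joint passes its speed limit or range.

## Working session

There is one attempt and no reset: what is moved stays moved. The work goes in short steps, Python scripts to look and compute and a shell command to move; the robot and the scene stay as the last step left them, time stands still between calls to the robot, and variables do not carry over. Pictures are saved under pics/ and viewed, at most 10 in all, crops included, and the job is handed in when it is done.

```bash
mkdir -p pics
python3 - <<'E'
from plant import robot
import cv2,json
o=robot.observe();print(o)
for n in("scene","top"):
    c=robot.camera(n);cv2.imwrite(f"pics/{n}0.png",c["image"][...,::-1]);print(n,c["K"],c["eye"],c["rotation"])
E
```

```text
{'clock': 0.0, 'q': array([ 71.2464165 ,  29.12624615, -13.60720303,  86.00947688,
         7.20342187,  65.82642844,  -8.86801825]), 'qvel': array([ 0.09493283, -0.10874609,  0.01873648,  0.00775826,  0.01955749,
       -0.07746364,  0.04605059]), 'effort': array([-2.73182923e-04, -6.20596433e+01, -2.18671963e+00, -2.49650002e+01,
        1.26852142e-02,  1.21150204e-02, -2.43232438e-05]), 'ee_pos': array([ 0.26183377, -0.5669532 ,  0.23041619]), 'orientation': array([-1.79896795e+02,  4.00734686e-03,  2.47995885e+01]), 'ft_force': array([0.3422895 , 0.56920121, 0.62918108]), 'wrist_torque': array([-0.03043482,  0.01354511,  0.03764139]), 'finger_force': 0.0, 'width': 0.0856754066659531}
scene [[552.79413047   0.         326.47602369]
 [  0.         552.79413047 235.5645385 ]
 [  0.           0.           1.        ]] [-0.11390475  0.42584399  0.82184759] [-134.21155502   -1.01102505 -126.09164208]
top [[500.15850114   0.         313.42051484]
 [  0.         500.15850114 237.84268719]
 [  0.           0.           1.        ]] [ 0.31510423 -0.02940384  1.26409107] [-170.46023492   -0.80404739  -90.43821642]
```

View pics/scene0.png

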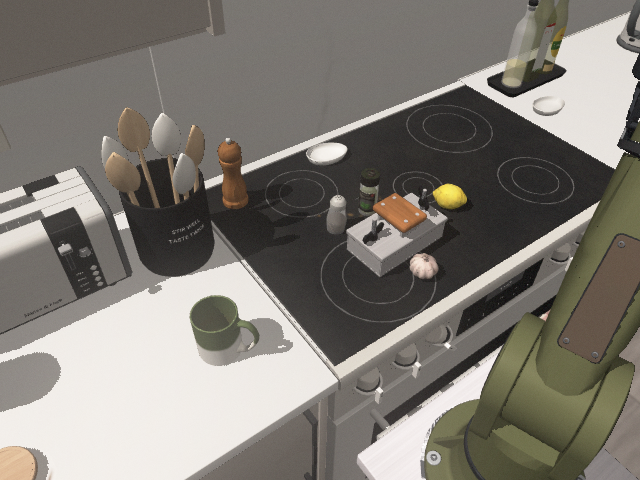

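View pics/top0.png

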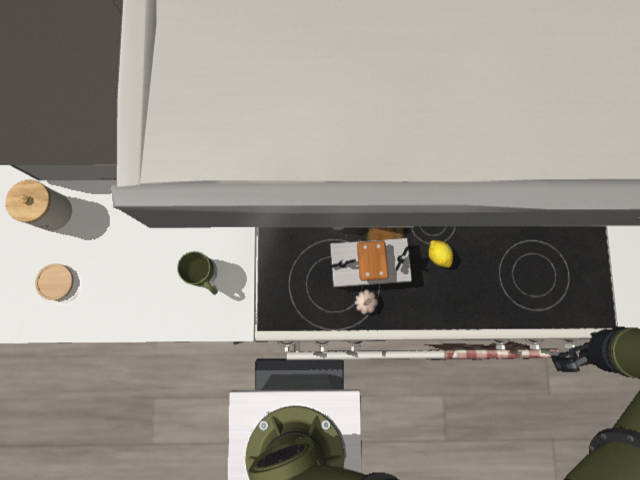

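The scene view shows the press at about (395,235), with the nuts near (373,233) and (423,195). In the top view the nuts are near (345,264) and (403,258), and there is a hood beyond them. Next I'll enlarge both.

Run:
```python
import cv2,numpy as np
a=cv2.imread("pics/scene0.png")[160:290,330:475];b=cv2.imread("pics/top0.png")[225:320,320:460]
a=cv2.resize(a,None,fx=4,fy=4,interpolation=cv2.INTER_CUBIC);cv2.imwrite("pics/cs.png",a)
cv2.imwrite("pics/ct.png",cv2.resize(b,None,fx=5,fy=5,interpolation=cv2.INTER_CUBIC))
```

```text
(no output)
```

View pics/cs.png

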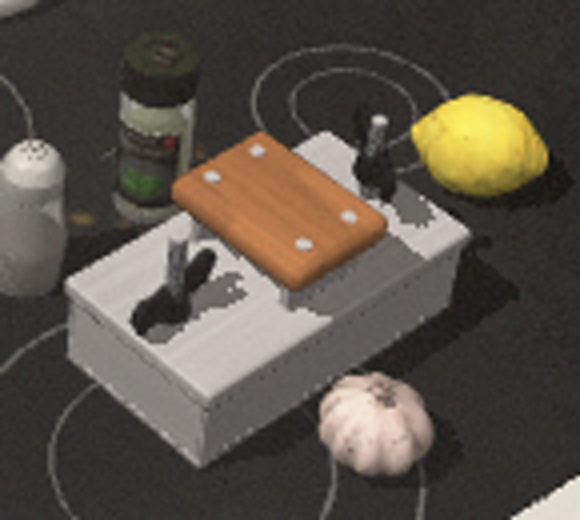

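View pics/ct.png

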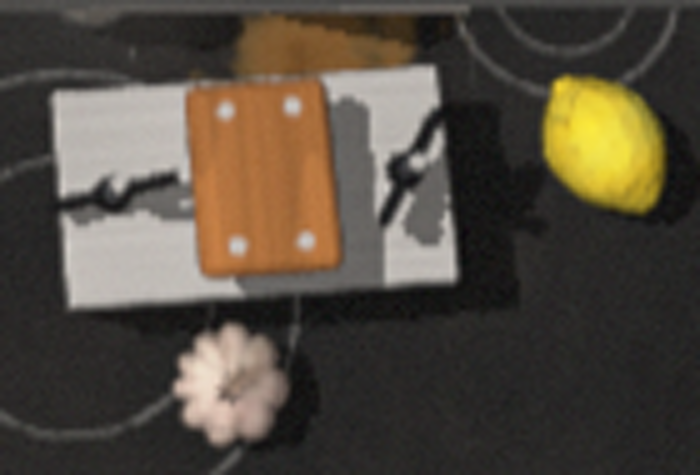

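```bash
cat > h.py <<'E'
import numpy as np
from scipy.spatial.transform import Rotation as R
C={"scene":([552.79413,326.476,235.5645],[-0.11390475,0.42584399,0.82184759],[-134.21155502,-1.01102505,-126.09164208]),
"top":([500.1585,313.4205,237.8427],[0.31510423,-0.02940384,1.26409107],[-170.46023492,-0.80404739,-90.43821642])}
def ray(n,u,v,z,cam=None):
    (f,cx,cy),e,r=cam or C[n]
    d=R.from_euler("xyz",r,degrees=True).apply([(u-cx)/f,(v-cy)/f,1]);e=np.array(e)
    return e+d*(z-e[2])/d[2]
def proj(n,p,cam=None):
    (f,cx,cy),e,r=cam or C[n]
    d=R.from_euler("xyz",r,degrees=True).inv().apply(np.array(p)-e);return d[...,:2]/d[...,2:]*f+[cx,cy]
E
python3 - <<'E'
from h import *
np.set_printoptions(precision=4,suppress=True)
t=lambda u,v,z:ray("top",320+u/5-.4,225+v/5-.4,z)
s=lambda u,v,z:ray("scene",330+u/4-.4,160+v/4-.4,z)
for f,L in((t,[(53,92),(437,66),(458,282),(70,308)]),(s,[(68,285),(330,132),(470,232),(208,397)])):
    P=np.array([f(*l,.06) for l in L]);print(P[:,:2],P.mean(0),[np.linalg.norm(P[i]-P[(i+1)%4]) for i in range(4)])
print("posts",t(118,183,.112),t(418,160,.112),s(178,240,.112),s(379,118,.112))
for z in(.084,.097):
  print(z,"topwingsL",t(60,205,z),t(178,178,z),"R",t(385,222,z),t(443,113,z))
  print("sceneL",s(140,320,z),s(208,255,z),"R",s(362,110,z),s(378,195,z))
print("lemon",t(604,145,.028),"garlic",t(232,385,.025),"jar",s(160,50,.105),"salt",s(30,155,.09))
E
```

```text
[[ 0.5044 -0.0887]
 [ 0.5162 -0.277 ]
 [ 0.4105 -0.283 ]
 [ 0.3992 -0.0955]] [ 0.4576 -0.186   0.06  ] [np.float64(0.18865361560514637), np.float64(0.10591822698123016), np.float64(0.1878977683751912), np.float64(0.1053728166219842)]
[[ 0.4989 -0.0872]
 [ 0.5124 -0.276 ]
 [ 0.4114 -0.2808]
 [ 0.3997 -0.0948]] [ 0.4556 -0.1847  0.06  ] [np.float64(0.1892261801016544), np.float64(0.10111911161083344), np.float64(0.186372529763118), np.float64(0.0995131281761416)]
posts [ 0.4533 -0.1157  0.112 ] [ 0.4632 -0.2557  0.112 ] [ 0.4516 -0.114   0.112 ] [ 0.4636 -0.2561  0.112 ]
0.084 topwingsL [ 0.4463 -0.0901  0.084 ] [ 0.4589 -0.1464  0.084 ] R [ 0.4373 -0.2444  0.084 ] [ 0.4894 -0.274   0.084 ]
sceneL [ 0.4408 -0.0845  0.084 ] [ 0.457  -0.1405  0.084 ] R [ 0.4964 -0.2802  0.084 ] [ 0.4417 -0.2401  0.084 ]
0.097 topwingsL [ 0.4449 -0.0894  0.097 ] [ 0.4573 -0.1451  0.097 ] R [ 0.4359 -0.242   0.097 ] [ 0.4875 -0.2713  0.097 ]
sceneL [ 0.431  -0.0755  0.097 ] [ 0.4469 -0.1305  0.097 ] R [ 0.4857 -0.2677  0.097 ] [ 0.4319 -0.2283  0.097 ]
lemon [ 0.4811 -0.3658  0.028 ] garlic [ 0.3633 -0.1767  0.025 ] jar [ 0.5772 -0.2065  0.105 ] salt [ 0.562  -0.1097  0.09  ]
```

The plate measures 106 × 189 mm, as given. The posts are at (0.4525,-0.115) and (0.4633,-0.256), 141 mm apart. The right nut matches raised wing tops and lies at about -30°, so it is the loose one. I'll move in with closed fingers and square the tool to the world axes.

```bash
python3 -m pendant '[[0,42,-24,0,0.1],[0,85,-49,0,0.2],[0,127,-73,0,0.3],[0,169,-98,0,0.4],[0,212,-123,0,0.433]]' 30
```

```text
clock: 0.6
ee_pos: [0.4035, -0.3651, 0.2311]
orientation: [-180.0, 0.0, -0.2]
ft_force: [0.8, -1.0, 0.2]
width: 0.0123
finger_force: 0.0
```

```bash
python3 -m pendant '[[0,10,-40,0,0],[0,10,-60,0,0],[0,10,-60,0,0]]'
python3 - <<'E'
from plant import robot
import cv2
c=robot.camera("wrist");cv2.imwrite("pics/w1.png",c["image"][...,::-1]);print(c["K"],c["eye"],c["rotation"],robot.observe()["ee_pos"])
E
```

```text
clock: 0.9
ee_pos: [0.4138, -0.303, 0.2312]
orientation: [-179.9, 0.0, 0.3]
ft_force: [-0.0, 0.1, 0.2]
width: -0.0001
finger_force: 0.0
[[431.2159174    0.         324.64019609]
 [  0.         431.2159174  242.49748726]
 [  0.           0.           1.        ]] [ 0.49685171 -0.303086    0.37265073] [ 1.61353766e+02  3.13718791e-02 -8.96594438e+01] [ 0.41324383 -0.30547603  0.2313196 ]
```

View pics/w1.png

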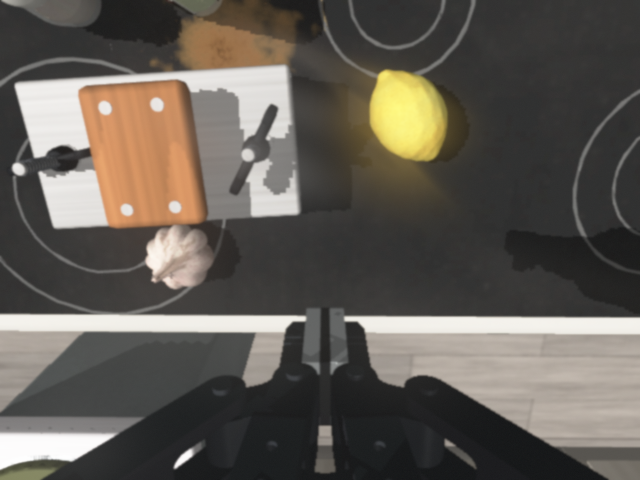

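Run:
```python
from h import *
cam=([431.2159,324.6402,242.4975],[0.49685171,-0.303086,0.37265073],[161.353766,0.0313718791,-89.6594438])
r=lambda u,v,z:ray(0,u,v,z,cam)
np.set_printoptions(precision=4,suppress=True)
print("post",r(249,155,.112),"L",r(19,169,.112))
for z in(.094,.099):
  a,b=r(274,106,z),r(234,192,z);print(a,b,(a+b)/2,np.linalg.norm(a-b),np.degrees(np.arctan2(*(a-b)[1::-1])))
print("plate",[r(*p,.06)[:2] for p in((290,66),(300,214),(52,228),(15,83))])
print("palm",[r(*p,.098)[:2] for p in((184,81),(206,222),(80,88),(109,227))])
```

```text
post [ 0.4638 -0.258   0.112 ] L [ 0.4546 -0.1187  0.112 ]
[ 0.4914 -0.2718  0.094 ] [ 0.4374 -0.2438  0.094 ] [ 0.4644 -0.2578  0.094 ] 0.06078106001897274 -27.37470639219527
[ 0.4915 -0.2723  0.099 ] [ 0.4385 -0.2449  0.099 ] [ 0.465  -0.2586  0.099 ] 0.05969042838813196 -27.374706392195304
plate [array([ 0.5165, -0.2795]), array([ 0.4138, -0.285 ]), array([ 0.4017, -0.0971]), array([ 0.5046, -0.0921])]
palm [array([ 0.5054, -0.2189]), array([ 0.418 , -0.2249]), array([ 0.5011, -0.1562]), array([ 0.4142, -0.1602])]
```

The wrist camera gives the post at (0.464,-0.257), the loose nut's wings at -28° and the palm rest edge at y≈-0.22. I'll come in above the far side of the wing.

```bash
python3 -m pendant '[[0,42,-30,0,0],[0,84,-61,0,0],[0,84,-61,50,0],[0,84,-61,95,0],[0,84,-61,95,0]]'
```

```text
clock: 1.45
ee_pos: [0.4933, -0.2458, 0.1309]
orientation: [-179.8, 0.6, -0.1]
ft_force: [-0.5, 0.7, -0.4]
width: 0.0
finger_force: 0.0
```

Run:
```python
from plant import robot
import cv2
c=robot.camera("wrist");cv2.imwrite("pics/w2.png",c["image"][...,::-1]);print(c["eye"],robot.observe()["ee_pos"])
```

```text
[ 0.57775798 -0.24672799  0.27149956] [ 0.4949333  -0.24664158  0.1341421 ]
```

View pics/w2.png

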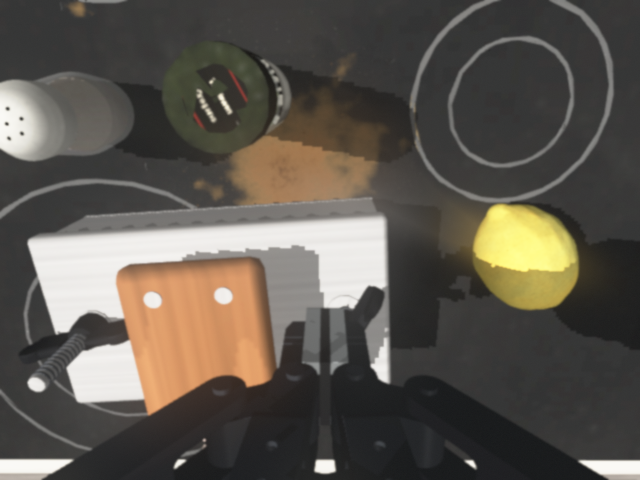

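The closed fingertips, at (325,307), are on the counterclockwise side of the wing, whose tip shows at (372,292), and nothing is below them. I'll descend to z≈0.07.

```bash
python3 -m pendant '[[0,0,0,30,0],[0,0,0,65,0],[0,0,0,65,0]]'
```

```text
clock: 1.8
ee_pos: [0.4956, -0.2468, 0.0703]
orientation: [-180.0, 0.2, -0.1]
ft_force: [-1.3, -0.4, -0.2]
width: 0.0003
finger_force: 0.0
```

```bash
python3 -m pendant '[[0,-3,12,0,0],[0,-5,22,0,0],[0,-10,31,0,0],[0,-18,38,0,0],[0,-28,41,0,0]]'
```

```text
clock: 2.3
ee_pos: [0.4685, -0.2884, 0.072]
orientation: [179.9, -0.1, -0.1]
ft_force: [0.3, 1.1, 0.1]
width: 0.0
finger_force: 0.4
```

```bash
python3 -m pendant '[[0,-10,0,0,0],[0,-20,-3,0,0],[0,-28,-10,0,0],[0,-33,-19,0,0],[0,-35,-29,0,0]]'
```

```text
clock: 2.8
ee_pos: [0.4332, -0.2568, 0.0713]
orientation: [-180.0, 0.0, -0.0]
ft_force: [0.2, -1.1, 0.9]
width: 0.0001
finger_force: 0.4
```

```bash
python3 -m pendant '[[0,2,-10,0,0],[0,2,-10,0,0]]';  python3 - <<'E'
from plant import robot
import cv2
c=robot.camera("wrist");cv2.imwrite("pics/w3.png",c["image"][...,::-1]);print(c["eye"],c["rotation"],robot.observe()["ee_pos"])
for n in("scene","top"):
    c=robot.camera(n);cv2.imwrite(f"pics/{n}1.png",c["image"][...,::-1])
E
```

```text
clock: 3.0
ee_pos: [0.4366, -0.2453, 0.0713]
orientation: [-179.9, 0.0, 0.2]
ft_force: [-0.1, 0.0, 0.5]
width: 0.0001
finger_force: 0.0
[ 0.51964868 -0.24556303  0.21273527] [ 1.61366876e+02  2.23785167e-03 -8.97992638e+01] [ 0.43660753 -0.24636638  0.07130482]
```

View pics/w3.png

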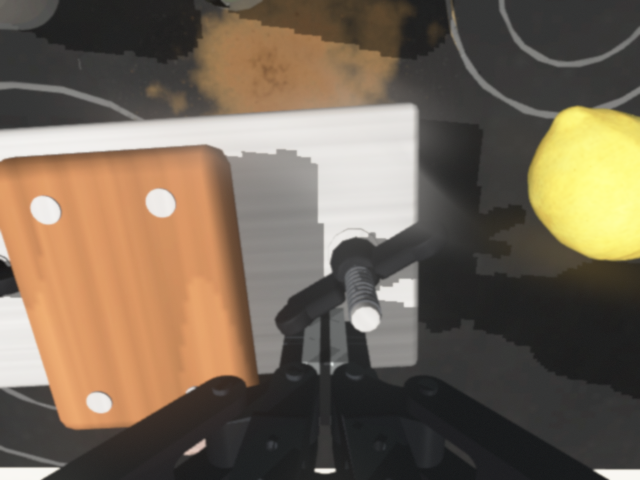

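The first stroke turned the nut about 210°. The wing tips are now at (290,320) and (425,235) in the picture, so wing B lies at about -58°. For stroke 2 I'll back off, lift over the post and come down behind wing B.

```bash
python3 -m pendant '[[0,-4,4,30,0],[0,-4,4,-30,0],[0,-4,4,-60,0],[0,-4,4,-60,0]]' >/dev/null --help 2>/dev/null; python3 -c "
from plant import robot;o=robot.observe();print(o['clock'],o['ee_pos'])"
```

```text
3.15 [ 0.43645202 -0.24762364  0.07126273]
```

That command had a wrong row (+30 would have gone down), but it was refused and nothing moved. Here is the correct lift.

```bash
python3 -m pendant '[[0,-4,4,0,0],[0,-4,4,-30,0],[0,-4,4,-60,0],[0,-4,4,-60,0]]'
```

```text
clock: 3.55
ee_pos: [0.4335, -0.2535, 0.1344]
orientation: [179.8, -0.3, -0.1]
ft_force: [0.5, -0.7, -0.2]
width: 0.0003
finger_force: 0.0
```

```bash
python3 -m pendant '[[0,33,7,0,0],[0,66,11,0,0],[0,66,11,0,0],[0,66,11,30,0],[0,66,11,60,0]]'
```

```text
clock: 4.05
ee_pos: [0.4977, -0.2635, 0.0705]
orientation: [180.0, -0.0, -0.0]
ft_force: [-0.2, 0.2, -0.0]
width: 0.0
finger_force: 0.0
```

```bash
python3 -m pendant '[[0,-6,5,0,0],[0,-11,14,0,0],[0,-19,21,0,0],[0,-29,24,0,0],[0,-39,24,0,0]]'
```

```text
clock: 4.55
ee_pos: [0.4583, -0.2882, 0.0724]
orientation: [179.9, -0.1, -0.1]
ft_force: [1.0, 0.0, 0.1]
width: -0.0001
finger_force: 0.5
```

```bash
python3 -m pendant '[[0,-5,-1,0,0],[0,-10,-3,0,0],[0,-14,-6,0,0],[0,-18,-10,0,0]]'
```

```text
clock: 4.95
ee_pos: [0.4409, -0.2765, 0.0714]
orientation: [180.0, -0.0, 0.0]
ft_force: [1.5, -0.6, -0.5]
width: 0.0001
finger_force: 0.3
```

```bash
python3 -m pendant '[[0,-3,-5,0,0],[0,-5,-9,0,0],[0,-6,-14,0,0],[0,-7,-19,0,0]]'
```

```text
clock: 5.35
ee_pos: [0.4339, -0.2573, 0.0712]
orientation: [-180.0, 0.0, -0.0]
ft_force: [0.7, -1.4, -0.8]
width: 0.0
finger_force: 0.4
```

```bash
python3 -m pendant '[[0,1,-5,0,0],[0,2,-10,0,0],[0,2,-10,0,0]]';  python3 - <<'E'
from plant import robot
import cv2
c=robot.camera("wrist");cv2.imwrite("pics/w4.png",c["image"][...,::-1]);print(c["eye"],c["rotation"],robot.observe()["ft_force"])
E
```

```text
clock: 5.65
ee_pos: [0.4363, -0.2467, 0.0713]
orientation: [-180.0, 0.0, 0.1]
ft_force: [-0.0, -0.5, 0.3]
width: 0.0005
finger_force: 0.0
[ 0.51931556 -0.24699394  0.21267319] [ 1.61366742e+02 -2.94690776e-02 -8.99034227e+01] [ 0.10520496 -0.14801284 -0.34733594]
```

View pics/w4.png

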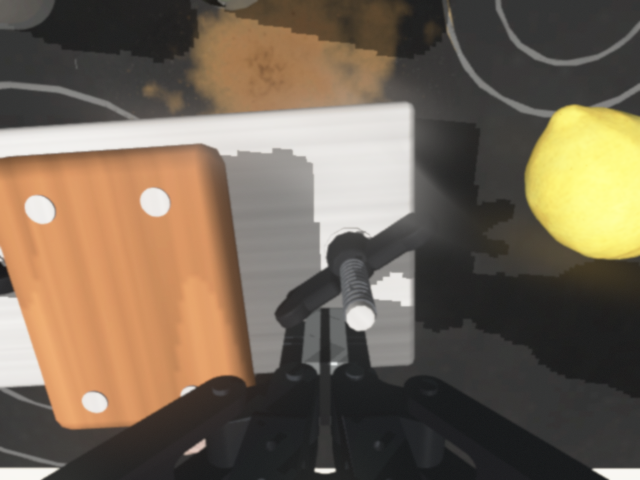

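The nut has turned about 390° and I have felt no stop yet. I'll repeat the lift-over for stroke 3, then push gently.

```bash
python3 -m pendant '[[0,-4,4,0,0],[0,-4,4,-30,0],[0,-4,4,-60,0],[0,-4,4,-60,0]]'
```

```text
clock: 6.1
ee_pos: [0.4335, -0.2533, 0.1345]
orientation: [179.8, -0.3, -0.1]
ft_force: [0.6, 0.4, 0.0]
width: 0.0
finger_force: 0.0
```

```bash
python3 -m pendant '[[0,33,7,0,0],[0,66,11,0,0],[0,66,11,0,0],[0,66,11,30,0],[0,66,11,60,0]]'
```

```text
clock: 6.6
ee_pos: [0.4976, -0.2633, 0.0705]
orientation: [180.0, -0.0, -0.0]
ft_force: [0.2, -0.2, -0.8]
width: 0.0
finger_force: 0.0
```

```bash
python3 -m pendant '[[0,-6,5,0,0],[0,-8,10,0,0],[0,-11,14,0,0]]'
```

```text
clock: 6.9
ee_pos: [0.4871, -0.278, 0.0725]
orientation: [179.9, -0.1, -0.1]
ft_force: [0.1, 0.2, 0.1]
width: -0.0002
finger_force: 0.3
```

rel P is (23,-19.4), and I continue in small steps.

```bash
python3 -m pendant '[[0,-4,4,0,0],[0,-8,7,0,0]]'
```

```text
clock: 7.1
ee_pos: [0.4791, -0.2848, 0.0724]
orientation: [179.9, -0.1, -0.0]
ft_force: [1.0, 0.0, -0.2]
width: 0.0002
finger_force: 0.3
```

```bash
python3 -m pendant '[[0,-5,2,0,0],[0,-10,3,0,0]]'
```

```text
clock: 7.3
ee_pos: [0.4697, -0.2871, 0.0719]
orientation: [180.0, -0.2, -0.0]
ft_force: [12.6, 1.9, -1.5]
width: -0.0002
finger_force: 5.8
```

```bash
python3 -m pendant '[[0,-5,0,0,0],[0,-10,0,0,0]]'
```

```text
clock: 7.5
ee_pos: [0.4686, -0.2867, 0.0733]
orientation: [179.8, -1.1, 0.2]
ft_force: [29.6, 2.4, -11.1]
width: -0.0001
finger_force: 13.8
```

The stop is firm: the force rose to 30 N with no motion. I'll back off, lift and look.

```bash
python3 -m pendant '[[0,12,0,0,0],[0,20,2,0,0],[0,20,2,-40,0],[0,20,2,-90,0],[0,-20,20,-110,0]]'; python3 -m pendant '[[0,-40,0,0,0],[0,-60,20,0,0],[0,-60,20,0,0]]'
python3 - <<'E'
from plant import robot
import cv2
c=robot.camera("wrist");cv2.imwrite("pics/w5.png",c["image"][...,::-1]);print(c["eye"],c["rotation"],robot.observe()["ft_force"])
E
```

```text
clock: 8.0
ee_pos: [0.4445, -0.3047, 0.1851]
orientation: [179.9, -0.4, 0.4]
ft_force: [0.2, -2.3, 0.6]
width: 0.0004
finger_force: 0.0
clock: 8.3
ee_pos: [0.3743, -0.3297, 0.1814]
orientation: [179.9, 0.2, -0.4]
ft_force: [-0.4, -0.1, -0.0]
width: 0.0001
finger_force: 0.0
[ 0.45782309 -0.33026166  0.32260937] [ 1.61188744e+02 -1.46466220e-01 -9.03373789e+01] [-0.16219422  0.20371645  0.54878005]
```

View pics/w5.png

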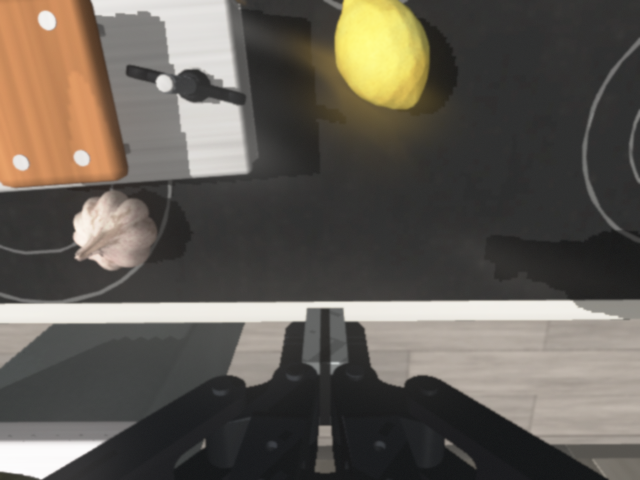

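Run:
```python
from h import *
cam=([431.2159,324.6402,242.4975],[0.45782309,-0.33026166,0.32260937],[161.188744,-0.14646622,-90.3373789])
for z in(.074,.084,.09,.096):
  a,b=[ray(0,*p,z,cam) for p in((128,70),(245,98))];print(z,(a+b)/2,np.linalg.norm(a-b))
print(ray(0,165,84,.112,cam))
```

```text
0.074 [ 0.46412687 -0.2565295   0.074     ] 0.06338756039459184
0.084 [ 0.46387331 -0.25949528  0.084     ] 0.060837875304500896
0.09 [ 0.46372117 -0.26127475  0.09      ] 0.05930806425044627
0.096 [ 0.46356904 -0.26305422  0.096     ] 0.05777825319639163
[ 0.46328336 -0.25769187  0.112     ]
```

The wings' midpoint lands on the post axis at home height (74 to 80 mm), the total turn was about 7.6 rad, and the stop was felt. The lemon and garlic haven't moved and the arm is clear.

```bash
python3 -c "
from plant import robot;print(robot.job_done())"
```

```text
the job is handed in; nothing more can be done
None
```

I spun the loose right-hand nut about 7.6 rad clockwise in three one-wing strokes until it hit its hard stop (about 30 N, no further motion), and handed the job in at about 8.4 s with the arm clear of the press; the hand-in gave no verdict.

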